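Hang the drain basket and hold the board out over the drip dish

ROBOT

A 6-joint arm with a two-finger parallel gripper is mounted at the origin on a cart in front of the work surface, level with it; the furniture and walls round the work are solid. World frame = base frame: x ahead of the robot, y to its left, z up, the work surface at z = 0. Lengths are in mm, angles in rad, forces in N, time in s.
With the tool pointing down it reaches from about 275 to 775 mm from the base axis. Payload 14.6 kg.
Tool frame: the origin (TCP) lies on the centre line of the jaws, within the pads' length; the fingertips stand 11 mm ahead of it and the grasp point (between the pads) lies 8 mm behind it; z points along the fingers, y is the direction in which the jaws open and shut (so a half turn about z gives the same grasp; the last joint's range is limited). The gripper opens to 85 mm and grips with 20 to 120 N. Pads are 22 mm wide; open, the fingers measure 114 mm over their backs; the gripper's body (76 mm by 85 mm) begins 54 mm behind the grasp point. The pads swing forward as they close: fully open they stand 13 mm farther back than shut.
Start: joints at [-1.452, 0.263, -0.048, 1.259, 0, 1.415], TCP at [141.949, -505.449, 242.278] pointing down, gripper open.
Joint ranges: [-2.65, 2.65], [-0.89, 1.7], [-1.18, 1.37], [-2.13, 2.11], [-1.35, 1.29], [-3.14, 3.14]. Speed limits (rad/s): [1.89, 1.89, 2.57, 2.79, 3.14, 3.14].

INTERFACE

Orientations are given as a unit quaternion [x, y, z, w].
In Python, from plant import bot gives the robot as it stands.
- The arm moves only by the tool jog_arm, never from a script. Its argument "steps" is a list of rows, each an object with "claw": the closure in counts, from 0 (fully open) to 255 (shut); "travel": the shift along the tool's x, y, z in mm, a list of three; "twist": the turn about the tool's z in degrees. A call has 1 to 20 rows; each row is the pose to reach, as a shift and turn from the pose commanded when the call began, along the tool's axes at that moment; what a row does not reach only later rows make up. A row lasts 1/12 s, in which the tool goes at most 41.7 mm and 7.16 degrees, less where a joint would pass 70% of its speed; a pose out of reach is approached as far as the arm can. A call with a gripper value outside its range is refused whole. The fingers move at their own pace and stop on an object; "force" is the grip in N (left out, the last holds). Time passes only in rows, so rows that repeat a pose let the fingers close. It gives the time, the measured TCP pose, the force and the opening at its end, in the units of the state.
- bot.get_state(): the state, without advancing time (a new reading comes with each control period).
- bot.get_image(name): name is "scene" or "top" or "wrist"; returns (picture, depth): 400x640x3 uint8, blue, green, red; 400x640 float32, mm along the optical axis (not along the pixel's ray), 0 where there is no reading.
- bot.camera_params(name): a dict with "intrinsics" (3x3 intrinsics, pixels), "dist_coeffs" ([k1, k2, p1, p2, k3] as OpenCV has them; the pictures are not rectified), "xyz" and "attitude" of the camera in the world; the wrist camera has in their place "mount" (4x4, takes a point from camera to tool coordinates, whose origin is the TCP and whose axes are the flange's). Camera axes: x right, y down, z forward; pixel columns grow to the right and rows downward; lengths in mm; the calibration is good to about 2 mm. A picture is of the moment at which its call begins: read the wrist's pose just before it. camera_params takes no time and is no camera call.
- bot.hand_in(): hands the job in, once; it reports no verdict.
Trained networks look in the newest picture that a camera, given by its name, has taken for a name from the list of things; names that differ only in an ending like _2 or _b are one class to them, and where a whole thing is asked for, a point or a joint stands for the part that bears it (a point fixed in the world has none). Each returns a list of dicts, best first, with "confidence" (0 to 1); they miss things now and then, are a little off and sometimes report something else, mostly with a low value. They report only what shows in the picture. A call takes as long as a camera call.
- bot.recognise(camera, query): "centre" ([column, row] as shares, 0 to 1, of the picture: columns of its width, rows of its height, amid what is visible of it).
The state is a dict: "clock": time; "joint_pos": joint angles; "qvel": joint speeds; "tau": joint torques, N m; "position": TCP position; "orientation": TCP orientation; "contact_force": force on the tool from outside, world axes, zero at the start; "ft_torque": the same for the moment, N m; "grip_width": finger opening in mm.
Only numpy, scipy, OpenCV 4.12 (cv2) and the standard library are available. Lean on these libraries where they do the work, as an engineer would, in place of code of your own. Each camera call takes 0.05 s, during which the arm holds its last target. There are 200 camera calls.

TASK

Hang the small metal basket by its handle bar in the hook at the end of the wooden board and let go of it. Then slide the board straight out over the edge of the white riser until the middle of the red band lies over that edge, so that the basket hangs over the drip dish. The board would now tip by itself, so keep it flat on the riser and finish while still holding it; leave the cup and vials behind alone.

Things in the scene. Friction and masses are not known exactly. Their poses are not given: they have to be found in the camera images.
- riser: White bench riser, fixed, 150 x 300 mm and 170 mm high (flat top at 170 mm). Origin at the centre of its foot on the worktop; y runs along its length, and its +y end is the outer edge over which the board slides. Its place and yaw vary.
- riser_edge (a point): Middle of the riser's outer top edge (150 mm from the riser's centre along its +y, 170 mm high); axes as the riser's.
- board: Loose wooden board on the riser, about 0.6 kg, 110 mm wide (x), 360 mm long (y), 14 mm thick; origin at the centre of its underside, +y along its length towards the hook. At the start its +y end overhangs the riser's edge by 40 to 70 mm, its y within 0.05 rad of the riser's; the finished overhang is 170 mm, where the hung basket tips it unless its other end is held.
- board_mark (a point): Centre of the 12 mm wide red band across the board, at the height of its underside (10 mm from the board's origin along +y); the band is painted on the top and both sides. It is to lie over riser_edge.
- board_grip (a point): Black upright grip fixed on the board near its inner (-y) end: 60 mm wide along the board's x, 14 mm thick along its y, rising 45 mm above the board's top. The point is 28 mm above the board's top, 155 mm from the board's origin along -y.
- board_hook (a point): Where the basket's bar rests in the hook at the board's +y end: centre of the resting bar, 200 mm from the board's origin along +y, 5.5 mm above the underside. The hook is a steel V trough 24 mm wide along the board's x, open at the top and at both sides, with 45 degree flanks; its mouth is about 30 mm wide along the board's y; the outer lip reaches about 10 mm above this point, the board's top lies 8.5 mm above it. The bar lies in it along the board's x.
- basket: Loose metal drain basket with three small bottles fixed in it, about 0.25 kg, 80 mm (x) x 56 mm (y) x 42 mm high, with a rigid upright handle: two 6 mm posts at x = +-36 mm up to a round bar 115 mm above the bottom, on the bar a flat blue lifting tab. Stands upright on the worktop, yaw varies. Origin at the centre of its underside. A half turn about z makes no difference.
- basket_bar (a point): Middle of the basket's round handle bar: 8 mm thick, along the basket's x, 66 mm free between the posts, 115 mm above the basket's bottom. 57 mm of free height lies between the bar and the bottles in the basket; the hook must come in there from the side, so bring the basket in from beyond the board's end with the bar just above the lip, then lower it.
- basket_tab (a point): Grip point on the blue lifting tab, 40 mm above the bar's centre; the tab is 32 mm wide along the basket's x, 12 mm thick along its y, and ends 52 mm above the bar's centre.
- drip_dish: Grey square drip dish, fixed, 120 x 120 x 18 mm, on the worktop beyond the riser's outer edge, centred under where the basket finally hangs.
- cup_orange: Bystander behind the work, loose, to be left alone: specimen cup, origin at the centre of its underside, 60 mm wide, 64 mm high, orange lid.
- vial_purple: Bystander behind the work, loose, to be left alone: purple-capped vial, origin at the centre of its underside, 31 mm wide, 66 mm high.
- vial_white: Bystander behind the work, loose, to be left alone: white-capped vial, origin at the centre of its underside, 31 mm wide, 75 mm high.

How it is judged:
By the outcome, as a careful person would: the job done as asked, in the order asked, and still so for the second after the job is handed in, while the arm keeps its last pose, push and grip.
It also fails if it takes over 59 s, if anything falls off the work surface, if the arm or the gripper's body presses on something with over 40 N, if the wrist force passes 120 N, or if a joint passes its speed limit or range.

## Working session

There is one attempt and no reset: what is moved stays moved. The work goes in short steps, Python scripts to look and compute and a tool call to move; the robot and the scene stay as the last step left them, time stands still between calls to the robot, and variables do not carry over. Pictures are saved under pics/ and viewed, about 8 in all and at most 12, crops included, and the job is handed in when it is done.

Besides the shell and the picture viewer there is one more tool, called after "Emit:" as name(argument=value, ...) on one line, values as JSON. jog_arm: Moves the arm, as the interface text tells. Its arguments: {"type":"object","properties":{"steps":{"type":"array","items":{"type":"object","properties":{"claw":{"type":"number"},"travel":{"type":"array","items":{"type":"number"}},"twist":{"type":"number"}}}},"force":{"type":"number"}},"required":["steps"]}

```bash
mkdir -p pics; ls
cat > h.py <<'E'
import numpy as np, cv2
from scipy.spatial.transform import Rotation as R
from plant import bot
def pose(cam):
    p=bot.camera_params(cam); K=np.array(p["intrinsics"],float); D=np.array(p["dist_coeffs"],float)
    if cam=="wrist":
        s=bot.get_state(); T=np.eye(4); T[:3,:3]=R.from_quat(s["orientation"]).as_matrix(); T[:3,3]=s["position"]
        return K,D,T@np.array(p["mount"])
    T=np.eye(4); a=np.array(p["attitude"],float); T[:3,:3]=a if a.shape==(3,3) else R.from_quat(a).as_matrix(); T[:3,3]=p["xyz"]
    return K,D,T
def shot(cam):
    P=pose(cam); im,d=bot.get_image(cam); return im,d,P
def cloud(d,P):
    K,D,T=P; h,w=d.shape; u,v=np.meshgrid(np.arange(w),np.arange(h))
    n=cv2.undistortPoints(np.stack([u,v],-1).reshape(-1,1,2).astype(np.float64),K,D).reshape(h,w,2)
    X=np.concatenate([n*d[...,None],d[...,None]],-1)@T[:3,:3].T+T[:3,3]; X[d==0]=np.nan; return X
def onplane(uv,z,P):
    K,D,T=P; n=cv2.undistortPoints(np.array(uv,float).reshape(-1,1,2),K,D).reshape(-1,2)
    r=np.c_[n,np.ones(len(n))]@T[:3,:3].T; return T[:3,3]+r*((z-T[2,3])/r[:,2])[:,None]
def proj(X,P):
    K,D,T=P; c=(np.atleast_2d(X)-T[:3,3])@T[:3,:3]; return cv2.projectPoints(c,np.zeros(3),np.zeros(3),K,D)[0].reshape(-1,2)
E
python3 - <<'E'
from h import *
print(bot.get_state())
for c in ("scene","top"):
    im,d,P=shot(c); cv2.imwrite(f"pics/{c}0.png",im); np.savez(f"{c}0.npz",im=im,d=d,K=P[0],D=P[1],T=P[2]); print(c,P[2].round(3).tolist()); X=cloud(d,P)
    for q in ["riser","board","board_mark","board_grip","board_hook","basket","basket_bar","basket_tab","drip_dish","cup_orange","vial_purple","vial_white"]:
        for r in bot.recognise(c,q)[:2]:
            u,v=r["centre"][0]*640,r["centre"][1]*400; print(q,round(u),round(v),round(r["confidence"],2),X[min(int(v),399),min(int(u),639)].round())
E
```

```text
pics
{'clock': 0.0, 'joint_pos': array([-1.45229668e+00,  2.63511729e-01, -4.89157270e-02,  1.25939352e+00,
       -2.24665712e-07,  1.41550742e+00]), 'qvel': array([-0.00249468, -0.00079601, -0.00042205, -0.001046  ,  0.00132245,
        0.00119964]), 'tau': array([ 2.00902388e-03, -6.37624240e+01,  3.84557748e+01,  1.41964006e-02,
       -8.27610006e-05,  2.23513479e-05]), 'position': array([ 141.920318  , -505.19237851,  241.83867621]), 'orientation': array([ 9.90644472e-01,  1.36467091e-01,  9.31120315e-06, -5.12241478e-04]), 'contact_force': array([-0.1888255 ,  0.19378691,  0.99156747]), 'ft_torque': array([ 0.01702995, -0.00809339,  0.03673377]), 'grip_width': 85.51695996340578}
scene [[0.871, -0.432, 0.234, 252.031], [-0.491, -0.757, 0.431, -592.547], [-0.009, -0.491, -0.871, 1458.35], [0.0, 0.0, 0.0, 1.0]]
riser 325 289 0.75 [ 473. -204.  169.]
riser 257 163 0.65 [528. 407.  11.]
board 326 292 0.73 [ 471. -212.  166.]
board 344 276 0.72 [ 540. -198.  183.]
board_mark 340 275 0.82 [ 533. -191.  184.]
board_grip 342 280 0.76 [ 527. -207.  180.]
board_hook 342 274 0.72 [ 541. -
[... 293 characters left out ...]
.]
cup_orange 340 278 0.4 [ 530. -198.  180.]
vial_white 332 185 0.64 [712. 158.  52.]
top [[-0.012, -0.993, 0.118, 491.29], [-1.0, 0.015, 0.019, 25.168], [-0.02, -0.117, -0.993, 1313.515], [0.0, 0.0, 0.0, 1.0]]
riser 402 244 0.82 [ 496. -184.  188.]
board 397 223 0.98 [ 552. -173.  184.]
board_mark 398 225 0.9 [ 549. -179.  183.]
board_grip 400 227 0.6 [ 544. -182.  179.]
board_hook 399 226 0.89 [ 546. -178.  185.]
board_hook 285 173 0.38 [719. 152.  74.]
basket 216 231 0.81 [541. 371.  48.]
basket_bar 212 233 0.86 [535. 382.  55.]
basket_tab 218 232 0.63 [542. 373.  29.]
drip_dish 291 208 0.91 [616. 140.   4.]
cup_orange 355 170 0.6 [728. -68.  62.]
vial_purple 309 175 0.6 [716.  74.  66.]
```

Run:
```python
import cv2
im=cv2.imread("pics/top0.png"); cv2.imwrite("pics/top0c.png",cv2.resize(im[120:320,170:490],None,fx=2.5,fy=2.5,interpolation=cv2.INTER_CUBIC))
im=cv2.imread("pics/scene0.png"); cv2.imwrite("pics/scene0c.png",cv2.resize(im[120:360,200:456],None,fx=2.5,fy=2.5,interpolation=cv2.INTER_CUBIC))
```

```text
(no output)
```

View pics/top0c.png

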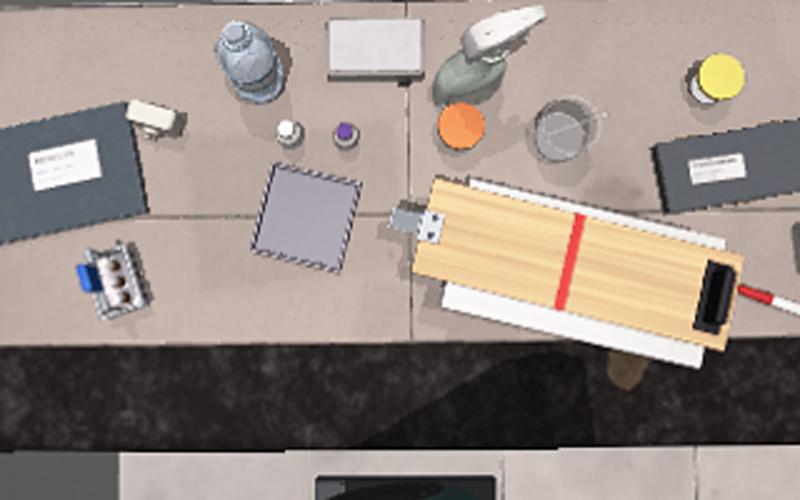

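View pics/scene0c.png

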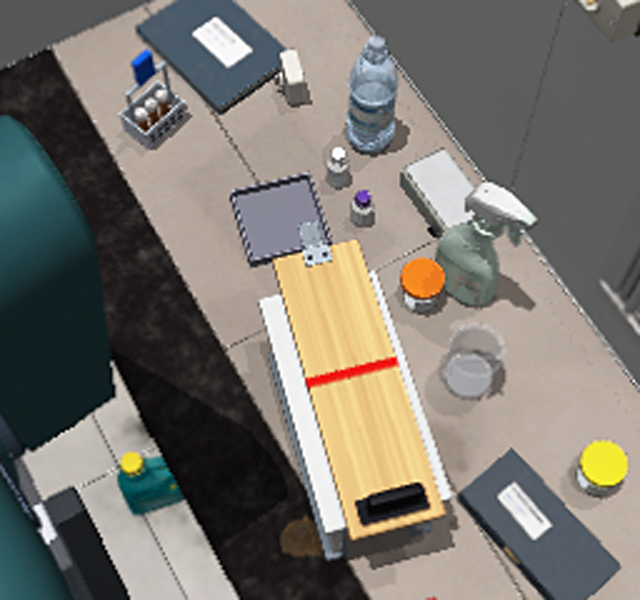

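The top crop shows the board (hook at about 405,218, red band at 570,262, grip at 714,295), the dish at (306,217) and the basket at (115,280) with its blue tab at (88,277). The scene crop agrees. Next I measure them by colour and depth.

```bash
cat > m.py <<'E'
from h import *
def big(m):
    n,l,s,_=cv2.connectedComponentsWithStats(m.astype(np.uint8)); return l==1+np.argmax(s[1:,4])
def rect(m,z,P):
    v,u=np.nonzero(m); q=onplane(np.c_[u,v],z,P)[:,:2].astype(np.float32); (c,s,a)=cv2.minAreaRect(q); b=cv2.boxPoints((c,s,a))
    e=b[1]-b[0]; f=b[2]-b[1]; e=e if np.hypot(*e)>np.hypot(*f) else f
    return np.round(c,1),np.round(s,1),round(np.degrees(np.arctan2(e[1],e[0]))%180,2)
def measure(im,d,P):
    X=cloud(d,P); hsv=cv2.cvtColor(im,cv2.COLOR_BGR2HSV).astype(int); H,S,V=hsv[...,0],hsv[...,1],hsv[...,2]; o={}
    reg=(X[...,1]<160)&(X[...,0]>300)&(X[...,0]<720)
    top=reg&(X[...,2]>174)&(X[...,2]<194)
    red=top&((H<6)|(H>174))&(S>130)
    wood=big(cv2.morphologyEx((top&(S>50)&(V>120)).astype(np.uint8),cv2.MORPH_CLOSE,np.ones((5,5))))
    o["board"]=rect(wood,184,P); o["red"]=rect(big(red),184,P)
    w=reg&(X[...,2]>155)&(X[...,2]<194)&(wood|((S<50)&(V>150))); o["riser+board"]=rect(big(cv2.morphologyEx((reg&(X[...,2]>158)&(X[...,2]<176)&(S<50)&(V>150)).astype(np.uint8),cv2.MORPH_OPEN,np.ones((2,2)))|wood.astype(np.uint8)),170,P)
    blk=X[reg&(X[...,2]>205)&(X[...,2]<240)&(V<90)]; o["grip"]=np.median(blk,0).round(1) if len(blk) else None
    rb=X[...,1]>250
    blue=(abs(H-110)<14)&(S>150)&(V>80)&rb&(X[...,0]<680)
    if blue.any(): o["tab"]=rect(big(blue),150,P),X[big(blue)].mean(0).round(1)
    bk=X[rb&(X[...,2]>12)&(X[...,2]<60)&(X[...,0]<610)&(X[...,0]>420)&(X[...,1]<470)]
    if len(bk): o["bask"]=cv2.minAreaRect(bk[:,:2].astype(np.float32)),np.median(bk,0).round(1)
    return o
E
python3 - <<'E'
from m import *
for c in("top","scene"):
    z=np.load(c+"0.npz"); 
    for k,v in measure(z["im"],z["d"],(z["K"],z["D"],z["T"])).items(): print(c,k,v)
E
```

```text
top board (array([ 545.1, -186.5]), array([359.7, 110.5]), np.float32(74.99))
top red (array([ 548.4, -176.9]), array([ 10.9, 107.8]), np.float32(164.85))
top riser+board (array([ 535.9, -186.4]), array([365.1, 149.9]), np.float32(75.58))
top grip [ 506.6 -332.6  228. ]
top tab ((array([538.8, 380.1]), array([28.9, 11.1]), np.float32(19.59)), array([538.3, 375.2, 166. ]))
top bask (((564.1376953125, 394.61810302734375), (157.36923217773438, 73.52308654785156), 34.106502532958984), array([539.2, 372.2,  42.2]))
scene board (array([ 540.6, -187.4]), array([359.5, 111.7]), np.float32(75.19))
scene red (array([ 543.2, -175.9]), array([ 12.8, 110.8]), np.float32(166.45))
scene riser+board (array([ 537.7, -181.6]), array([364.4, 150.4]), np.float32(75.99))
scene grip [ 500.4 -338.8  227.1]
scene tab ((array([527.7, 374.7]), array([52.6, 23.6]), np.float32(56.72)), array([528. , 372.4, 153.7]))
scene bask (((559.1781005859375, 394.1751403808594), (160.0188446044922, 76.93997192382812), 32.4407844543457), array([533., 374.,  34.]))
```

Emit:
jog_arm(steps=[{"travel":[533,-344,-100],"twist":0,"claw":0},{"travel":[533,-344,-100],"claw":0},{"travel":[533,-344,-100],"claw":0},{"travel":[533,-344,-100],"claw":0},{"travel":[533,-344,-100],"claw":0},{"travel":[533,-344,-100],"claw":0},{"travel":[533,-344,-100],"claw":0},{"travel":[533,-344,-100],"claw":0},{"travel":[533,-344,-100],"claw":0},{"travel":[533,-344,-100],"claw":0},{"travel":[533,-344,-100],"claw":0},{"travel":[533,-344,-100],"claw":0},{"travel":[533,-344,-100],"claw":0},{"travel":[533,-344,-100],"claw":0},{"travel":[533,-344,-100],"claw":0},{"travel":[533,-344,-100],"claw":0},{"travel":[533,-344,-100],"claw":0},{"travel":[533,-344,-100],"claw":0},{"travel":[533,-344,-100],"claw":0},{"travel":[533,-344,-100],"claw":0}])

```text
invalid input
```

Run:
```python
from h import *
im,d,P=shot("wrist"); cv2.imwrite("pics/w1.png",im); np.savez("w1.npz",im=im,d=d,K=P[0],D=P[1],T=P[2])
print(np.array(bot.camera_params("wrist")["mount"]).round(3).tolist(),bot.get_state()["position"],P[2].round(3).tolist())
X=cloud(d,P)
for q in ["riser","board","board_mark","board_hook","drip_dish"]:
    for r in bot.recognise("wrist",q)[:2]:
        u,v=r["centre"][0]*640,r["centre"][1]*400; print(q,round(u),round(v),round(r["confidence"],2),X[min(int(v),399),min(int(u),639)].round())
```

```text
[[-0.001, -0.965, -0.262, 67.377], [1.0, -0.001, 0.001, -0.767], [-0.001, -0.262, 0.965, -131.767], [0.0, 0.0, 0.0, 1.0]] [ 141.96088197 -505.45303743  242.27597525] [[0.27, -0.929, -0.252, 206.601], [-0.963, -0.26, -0.072, -486.531], [0.001, 0.262, -0.965, 374.071], [0.0, 0.0, 0.0, 1.0]]
```

View pics/w1.png

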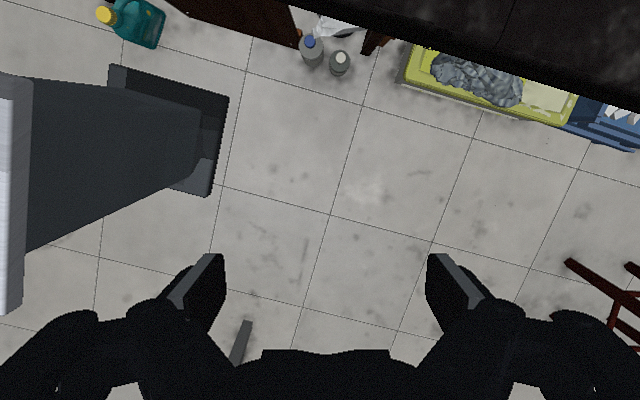

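The wrist picture shows only the floor and the fingers, because the call was refused. I'll retry with every key in each row.

Emit:
jog_arm(force=40, steps=[{"claw":0,"travel":[533,-344,-100],"twist":0},{"claw":0,"travel":[533,-344,-100],"twist":0},{"claw":0,"travel":[533,-344,-100],"twist":0},{"claw":0,"travel":[533,-344,-100],"twist":0},{"claw":0,"travel":[533,-344,-100],"twist":0},{"claw":0,"travel":[533,-344,-100],"twist":0},{"claw":0,"travel":[533,-344,-100],"twist":0},{"claw":0,"travel":[533,-344,-100],"twist":0},{"claw":0,"travel":[533,-344,-100],"twist":0},{"claw":0,"travel":[533,-344,-100],"twist":0},{"claw":0,"travel":[533,-344,-100],"twist":0},{"claw":0,"travel":[533,-344,-100],"twist":0},{"claw":0,"travel":[533,-344,-100],"twist":0},{"claw":0,"travel":[533,-344,-100],"twist":0},{"claw":0,"travel":[533,-344,-100],"twist":0},{"claw":0,"travel":[533,-344,-100],"twist":0},{"claw":0,"travel":[533,-344,-100],"twist":0},{"claw":0,"travel":[533,-344,-100],"twist":0},{"claw":0,"travel":[533,-344,-100],"twist":0},{"claw":0,"travel":[533,-344,-100],"twist":0}])

```text
clock: 3.27
position: [561.5, -31.0, 342.4]
orientation: [0.991, 0.136, -0.0, 0.0]
contact_force: [0.0, -1.3, 0.5]
grip_width: 85.5
```

Run:
```python
from h import *
im,d,P=shot("wrist"); cv2.imwrite("pics/w2.png",im); np.savez("w2.npz",im=im,d=d,K=P[0],D=P[1],T=P[2])
X=cloud(d,P)
for q in ["board_mark","board_hook","riser"]:
    for r in bot.recognise("wrist",q)[:2]:
        u,v=r["centre"][0]*640,r["centre"][1]*400; print(q,round(u),round(v),round(r["confidence"],2),X[min(int(v),399),min(int(u),639)].round())
```

```text
board_mark 437 221 0.84 [ 561. -136.  184.]
board_hook 437 215 0.83 [ 566. -134.  184.]
riser 401 274 0.81 [ 497. -127.  170.]
riser 437 217 0.7 [ 565. -134.  185.]
```

View pics/w2.png

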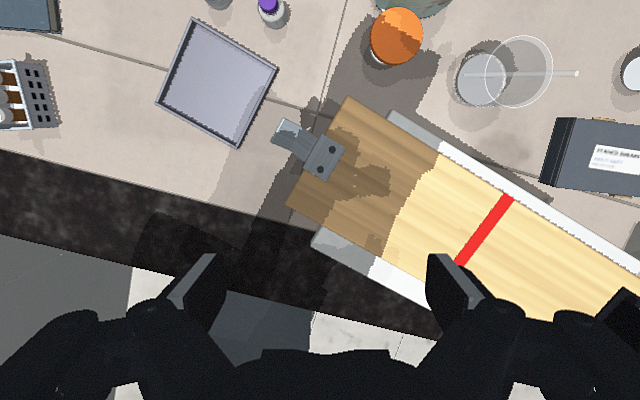

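The wrist view shows the board end with corners near (346,97) and (287,203), the hook at about (298,140), and the red band from (509,196) to (458,262). The riser corners are near (391,111) and (313,240). I'll convert these to positions.

```bash
cat > b.py <<'E'
from h import *
def run(f):
    z=np.load(f); im,d,P=z["im"],z["d"],(z["K"],z["D"],z["T"]); X=cloud(d,P)
    hsv=cv2.cvtColor(im,cv2.COLOR_BGR2HSV).astype(int); H,S,V=[hsv[...,i] for i in range(3)]
    top=(X[...,2]>178)&(X[...,2]<190)
    print("z top",np.nanmedian(X[...,2][top]))
    red=top&((H<6)|(H>174))&(S>150)&(V>120); v,u=np.nonzero(red); q=onplane(np.c_[u,v],184,P)
    print("red",np.median(q,0).round(1),cv2.minAreaRect(q[:,:2].astype(np.float32)))
    g=np.array([0.2585,0.966]); n=np.array([0.966,-0.2585])
    m=top|((X[...,2]>160)&(X[...,2]<190)&False)
    p=X[top][:,:2]; s=p@g; t=p@n
    print("board: s max(wood, |t-c|)",np.percentile(s,99.5))
    # long edges as functions of s
    E=[]
    for lo in range(int(s.max())-260,int(s.max())-50,10):
        k=(s>=lo)&(s<lo+10)
        if k.sum()>30: E.append((lo+5,t[k].min(),t[k].max()))
    E=np.array(E); print(E.round(1))
    r=(X[...,2]>163)&(X[...,2]<175)&(S<60)&(V>90); p=X[r][:,:2]; s=p@g; t=p@n
    for side in (t>np.median(E[:,2])-2, t<np.median(E[:,1])+2):
        print("riser side n",side.sum(),"smax",np.percentile(s[side],99.5) if side.any() else None, "t",np.percentile(t[side],[1,99]))
    px=dict(end_far=(346,97),end_near=(287,203),rf=(391,111),rn=(313,240),r1=(509,196),r2=(458,262),hookL=(283,119),hookR=(272,140))
    for k,uv in px.items(): 
        q=onplane([uv],170 if k in("rf","rn") else 184,P)[0]; print(k,q.round(1),"s,t",q[:2]@g,q[:2]@n)
    hk=(X[...,2]>160)&(X[...,2]<200)&(X[...,0]>570)&(X[...,1]>-25)&(X[...,1]<40)&(S<60)
    print("hook pts",hk.sum(),[X[hk][:,i].min().round(1) for i in range(3)],[X[hk][:,i].max().round(1) for i in range(3)])
E
python3 -c "from b import *; run('w2.npz')"
```

```text
z top 184.30416967736386
red [ 565.4 -180.9  184. ] ((563.2492065429688, -180.4555206298828), (12.074761390686035, 77.72792053222656), 74.97899627685547)
board: s max(wood, |t-c|) 174.01055525757369
[[-76.  543.4 629.6]
 [-66.  546.4 629.7]
 [-56.  548.2 629.7]
 [-46.  552.  629.8]
 [-36.  553.7 630.1]
 [-26.  551.9 630.2]
 [-16.  520.1 629.7]
 [ -6.  520.1 629.7]
 [  4.  520.  629.8]
 [ 14.  519.8 629.8]
 [ 24.  520.3 629.8]
 [ 34.  520.2 629.8]
 [ 44.  520.1 629.8]
 [ 54.  520.3 629.7]
 [ 64.  519.9 629.9]
 [ 74.  519.9 629.8]
 [ 84.  520.1 629.8]
 [ 94.  520.3 629.8]
 [104.  520.1 629.7]
 [114.  520.  629.8]
 [124.  520.2 629.9]]
riser side n 3909 smax 100.41280556731019 t [630.79983288 643.5396132 ]
riser side n 2840 smax 99.22367523546428 t [492.56158027 515.91251085]
end_far [642.4 -25.7 184. ] s,t 141.2515737070291 627.1590545342514
end_near [ 5.408e+02 -4.000e-01  1.840e+02] s,t 139.4040157746793 522.4989879816399
rf [642.5 -67.7 170. ] s,t 100.66136507685229 638.1797372148403
rn [507.2 -33.2 170. ] s,t 99.08252437340822 498.5308201731727
r1 [ 600.5 -190.4  184. ] s,t -28.660981227316434 629.2546115747019
r2 [ 528.  -170.1  184. ] s,t -27.829255737254567 554.0326063294336
hookL [611.1  20.4 184. ] s,t 177.71787410023487 585.0762259663886
hookR [591.6  25.4 184. ] s,t 177.45419639096053 564.9710663989293
hook pts 1862 [np.float64(570.5), np.float64(-25.0), np.float64(168.9)] [np.float64(612.7), np.float64(27.0), np.float64(189.3)]
```

Emit:
jog_arm(steps=[{"claw":0,"travel":[48,-397,-10],"twist":0},{"claw":0,"travel":[48,-397,-10],"twist":0},{"claw":0,"travel":[48,-397,-10],"twist":0},{"claw":0,"travel":[48,-397,-10],"twist":0},{"claw":0,"travel":[48,-397,-10],"twist":0},{"claw":0,"travel":[48,-397,-10],"twist":0},{"claw":0,"travel":[48,-397,-10],"twist":0},{"claw":0,"travel":[48,-397,-10],"twist":0},{"claw":0,"travel":[48,-397,-10],"twist":0},{"claw":0,"travel":[48,-397,-10],"twist":0},{"claw":0,"travel":[48,-397,-10],"twist":0},{"claw":0,"travel":[48,-397,-10],"twist":0},{"claw":0,"travel":[48,-397,-10],"twist":0},{"claw":0,"travel":[48,-397,-10],"twist":0},{"claw":0,"travel":[48,-397,-10],"twist":0}])

```text
clock: 4.72
position: [529.8, 282.9, 352.4]
orientation: [0.985, 0.17, -0.003, -0.015]
contact_force: [0.3, 0.4, -0.7]
grip_width: 85.2
```

Run:
```python
from h import *
im,d,P=shot("wrist"); cv2.imwrite("pics/w3.png",im); np.savez("w3.npz",im=im,d=d,K=P[0],D=P[1],T=P[2])
X=cloud(d,P); hsv=cv2.cvtColor(im,cv2.COLOR_BGR2HSV).astype(int); H,S,V=[hsv[...,i] for i in range(3)]
print(bot.get_state()["position"].round(1))
for q in ["basket_tab","basket_bar"]:
    for r in bot.recognise("wrist",q)[:1]: print(q,r)
b=(abs(H-112)<15)&(S>140)&(X[...,0]>400)&(X[...,0]<650)&(X[...,2]>120); p=X[b]
print("blue",b.sum(),p.mean(0).round(1),np.percentile(p[:,2],[1,50,99]).round(1))
t=p[p[:,2]>np.percentile(p[:,2],98)-4]; print("tabtop",cv2.minAreaRect(t[:,:2].astype(np.float32)),np.median(t,0).round(1))
k=(X[...,0]>470)&(X[...,0]<610)&(X[...,1]>310)&(X[...,1]<440)
for lo,hi in((105,125),(36,48)):
    m=k&(X[...,2]>lo)&(X[...,2]<hi)&~b
    print(lo,m.sum(),cv2.minAreaRect(X[m][:,:2].astype(np.float32)) if m.sum()>5 else None)
```

```text
[529.8 283.  352.4]
basket_tab {'centre': [0.4117, 0.3325], 'confidence': 0.74}
basket_bar {'centre': [0.4108, 0.3397], 'confidence': 0.87}
blue 837 [538.4 361.  195.3] [124.6 166.1 424.4]
tabtop ((549.6116333007812, 270.5315856933594), (8.897972106933594, 85.73817443847656), 18.021207809448242) [540.5 300.3 420.9]
105 342 ((537.1097412109375, 376.3435363769531), (78.54608154296875, 9.990610122680664), 19.143953323364258)
36 526 ((536.9754638671875, 377.75347900390625), (83.43366241455078, 59.03496551513672), 18.687393188476562)
```

View pics/w3.png

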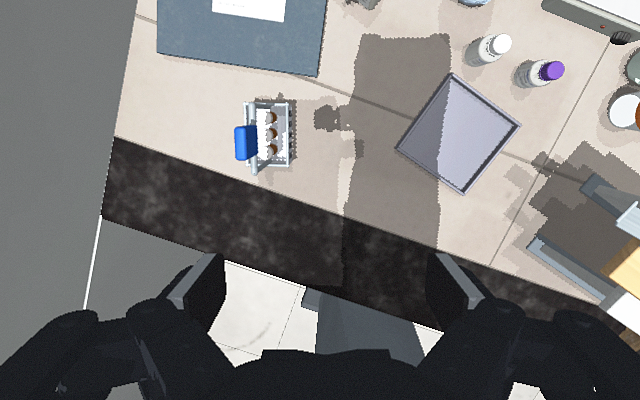

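The wrist picture shows the basket at (265,135) with the blue tab at (245,142). The arm stopped short because joint 6 reached its limit, so I'll take the half turn the other way.

Emit:
jog_arm(steps=[{"claw":0,"travel":[0,0,0],"twist":-45},{"claw":0,"travel":[0,0,0],"twist":-45},{"claw":0,"travel":[0,0,0],"twist":-45},{"claw":0,"travel":[0,0,0],"twist":-45},{"claw":0,"travel":[0,0,0],"twist":-45},{"claw":0,"travel":[0,0,0],"twist":-45},{"claw":0,"travel":[0,0,0],"twist":-45},{"claw":0,"travel":[0,0,0],"twist":-45}])

```text
clock: 5.53
position: [529.6, 283.3, 352.3]
orientation: [0.845, 0.535, 0.003, -0.015]
contact_force: [-0.5, -0.1, 0.2]
grip_width: 85.4
```

Run:
```python
from h import *
s=bot.get_state(); print(s["position"],s["orientation"],s["joint_pos"])
```

```text
[529.58630374 283.31598578 352.3334872 ] [ 0.84462438  0.53513684  0.00292813 -0.01515384] [0.34137991 0.40297936 0.45944299 1.62826307 0.03085321 2.3534667 ]
```

The tool picked up a 1.8° sideways tilt at joint 6's upper limit (q5 = 0.031). That would tilt the board later, so I'll undo it against the opposite limit, where it should have the opposite sign.

Emit:
jog_arm(steps=[{"claw":0,"travel":[0,0,0],"twist":-140},{"claw":0,"travel":[0,0,0],"twist":-140},{"claw":0,"travel":[0,0,0],"twist":-140},{"claw":0,"travel":[0,0,0],"twist":-140},{"claw":0,"travel":[0,0,0],"twist":-140},{"claw":0,"travel":[0,0,0],"twist":-140},{"claw":0,"travel":[0,0,0],"twist":-140},{"claw":0,"travel":[0,0,0],"twist":-140},{"claw":0,"travel":[0,0,0],"twist":-140},{"claw":0,"travel":[0,0,0],"twist":-140},{"claw":0,"travel":[0,0,0],"twist":-140},{"claw":0,"travel":[0,0,0],"twist":-140},{"claw":0,"travel":[0,0,0],"twist":-140},{"claw":0,"travel":[0,0,0],"twist":-140},{"claw":0,"travel":[0,0,0],"twist":-140},{"claw":0,"travel":[0,0,0],"twist":-140},{"claw":0,"travel":[0,0,0],"twist":-140},{"claw":0,"travel":[0,0,0],"twist":-140},{"claw":0,"travel":[0,0,0],"twist":-140},{"claw":0,"travel":[0,0,0],"twist":-140}])

```text
clock: 7.2
position: [529.6, 283.3, 352.3]
orientation: [-0.215, 0.976, 0.015, -0.002]
contact_force: [0.3, -0.0, 0.8]
grip_width: 85.6
```

Emit:
jog_arm(steps=[{"claw":0,"travel":[0,0,0],"twist":-140},{"claw":0,"travel":[0,0,0],"twist":-140},{"claw":0,"travel":[0,0,0],"twist":-140},{"claw":0,"travel":[0,0,0],"twist":-140},{"claw":0,"travel":[0,0,0],"twist":-140},{"claw":0,"travel":[0,0,0],"twist":-140},{"claw":0,"travel":[0,0,0],"twist":-140},{"claw":0,"travel":[0,0,0],"twist":-140},{"claw":0,"travel":[0,0,0],"twist":-140},{"claw":0,"travel":[0,0,0],"twist":-140},{"claw":0,"travel":[0,0,0],"twist":-140},{"claw":0,"travel":[0,0,0],"twist":-140},{"claw":0,"travel":[0,0,0],"twist":-140},{"claw":0,"travel":[0,0,0],"twist":-140},{"claw":0,"travel":[0,0,0],"twist":-140},{"claw":0,"travel":[0,0,0],"twist":-140},{"claw":0,"travel":[0,0,0],"twist":-140},{"claw":0,"travel":[0,0,0],"twist":-140},{"claw":0,"travel":[0,0,0],"twist":-140},{"claw":0,"travel":[0,0,0],"twist":-140}])

```text
clock: 8.87
position: [529.6, 283.3, 352.3]
orientation: [0.991, -0.131, -0.007, -0.013]
contact_force: [0.6, 0.3, 0.1]
grip_width: 85.6
```

```bash
cat > st.py <<'E'
from h import *
s=bot.get_state(); M=R.from_quat(s["orientation"]).as_matrix()
print(round(s["clock"],2),s["position"].round(1),"q",s["joint_pos"].round(4),"zax",M[:,2].round(4),"yaw",round(np.degrees(np.arctan2(M[1,0],M[0,0])),2),"F",s["contact_force"].round(1),"w",round(s["grip_width"],1))
E
python3 st.py
```

```text
8.87 [529.6 283.3 352.3] q [ 0.3414  0.403   0.4595  1.6282  0.0308 -2.5366] zax [-0.0113  0.0287 -0.9995] yaw -15.09 F [0.6 0.3 0.1] w 85.6
```

Emit:
jog_arm(steps=[{"claw":0,"travel":[0,0,0],"twist":-38},{"claw":0,"travel":[0,0,0],"twist":-38},{"claw":0,"travel":[0,0,0],"twist":-38},{"claw":0,"travel":[0,0,0],"twist":-38},{"claw":0,"travel":[0,0,0],"twist":-38},{"claw":0,"travel":[0,0,0],"twist":-38},{"claw":0,"travel":[0,0,0],"twist":-38}])

```text
clock: 9.45
position: [523.6, 298.4, 352.3]
orientation: [0.983, 0.185, -0.002, -0.01]
contact_force: [-0.2, 0.7, -0.4]
grip_width: 85.3
```

```bash
python3 st.py
```

```text
9.45 [523.6 298.4 352.3] q [ 0.3738  0.4069  0.466   1.6293  0.0198 -3.1395] zax [-0.0066  0.0186 -0.9998] yaw 21.3 F [-0.2  0.7 -0.4] w 85.3
```

Emit:
jog_arm(steps=[{"claw":0,"travel":[0,0,0],"twist":-6},{"claw":0,"travel":[0,0,0],"twist":-6}])

```text
clock: 9.62
position: [511.0, 325.7, 352.3]
orientation: [0.977, 0.215, 0.001, 0.0]
contact_force: [-0.5, 0.0, -0.0]
grip_width: 85.1
```

```bash
python3 st.py
```

```text
9.62 [511.  325.7 352.3] q [ 4.3370e-01  4.1410e-01  4.7770e-01  1.6324e+00 -1.4000e-03 -3.1405e+00] zax [ 2.5e-03 -4.0e-04 -1.0e+00] yaw 24.78 F [-0.5  0.  -0. ] w 85.1
```

Emit:
jog_arm(steps=[{"claw":0,"travel":[45,-35,60],"twist":140},{"claw":0,"travel":[45,-35,60],"twist":140},{"claw":0,"travel":[45,-35,60],"twist":140},{"claw":0,"travel":[45,-35,60],"twist":140},{"claw":0,"travel":[45,-35,60],"twist":140},{"claw":0,"travel":[45,-35,60],"twist":140},{"claw":0,"travel":[45,-35,60],"twist":140},{"claw":0,"travel":[45,-35,60],"twist":140},{"claw":0,"travel":[45,-35,60],"twist":140},{"claw":0,"travel":[45,-35,60],"twist":140},{"claw":0,"travel":[45,-35,60],"twist":140},{"claw":0,"travel":[45,-35,60],"twist":140},{"claw":0,"travel":[45,-35,60],"twist":140},{"claw":0,"travel":[45,-35,60],"twist":140},{"claw":0,"travel":[45,-35,60],"twist":140},{"claw":0,"travel":[45,-35,60],"twist":140},{"claw":0,"travel":[45,-35,60],"twist":140},{"claw":0,"travel":[45,-35,60],"twist":140},{"claw":0,"travel":[45,-35,60],"twist":140},{"claw":0,"travel":[45,-35,60],"twist":140}])

```text
clock: 11.28
position: [539.0, 373.6, 292.3]
orientation: [-0.531, 0.848, -0.001, 0.001]
contact_force: [-0.6, -0.3, 0.1]
grip_width: 85.3
```

Emit:
jog_arm(steps=[{"claw":0,"travel":[0,0,0],"twist":45.8},{"claw":0,"travel":[0,0,0],"twist":45.8},{"claw":0,"travel":[0,0,0],"twist":45.8},{"claw":0,"travel":[0,0,0],"twist":45.8},{"claw":0,"travel":[0,0,0],"twist":45.8},{"claw":0,"travel":[0,0,0],"twist":45.8},{"claw":0,"travel":[0,0,0],"twist":45.8},{"claw":0,"travel":[0,0,0],"twist":45.8}])

```text
clock: 11.95
position: [539.0, 373.6, 292.3]
orientation: [-0.161, 0.987, -0.0, 0.001]
contact_force: [-0.2, 0.2, -0.2]
grip_width: 85.0
```

```bash
python3 st.py
python3 - <<'E'
from h import *
im,d,P=shot("wrist"); X=cloud(d,P); hsv=cv2.cvtColor(im,cv2.COLOR_BGR2HSV).astype(int); H,S,V=[hsv[...,i] for i in range(3)]
k=(X[...,0]>470)&(X[...,0]<610)&(X[...,1]>310)&(X[...,1]<440)
b=(abs(H-112)<15)&(S>140)&k&(X[...,2]>120)&(X[...,2]<180); t=X[b&(X[...,2]>162)]
print(b.sum(),len(t),cv2.minAreaRect(t[:,:2].astype(np.float32)),np.percentile(X[b][:,2],99))
for lo,hi in((105,125),(36,48)):
    m=k&(X[...,2]>lo)&(X[...,2]<hi)&~b; print(lo,m.sum(),cv2.minAreaRect(X[m][:,:2].astype(np.float32)))
E
```

```text
11.95 [539.  373.6 292.3] q [ 4.8260e-01  4.9960e-01  4.6010e-01  1.5294e+00 -1.3000e-03  1.5850e-01] zax [ 2.4e-03 -2.0e-04 -1.0e+00] yaw -161.43 F [-0.2  0.2 -0.2] w 85.0
652 554 ((535.978759765625, 377.8597412109375), (31.292985916137695, 11.293176651000977), 18.540388107299805) 168.3892427379313
105 285 ((536.3422241210938, 377.194091796875), (79.59770965576172, 10.91256332397461), 17.01689910888672)
36 807 ((536.06787109375, 378.1175231933594), (84.0269775390625, 59.462066650390625), 18.955543518066406)
```

Emit:
jog_arm(force=40, steps=[{"claw":0,"travel":[1.4,4.7,30],"twist":0},{"claw":0,"travel":[1.4,4.7,70],"twist":0},{"claw":0,"travel":[1.4,4.7,110],"twist":0},{"claw":0,"travel":[1.4,4.7,130],"twist":0},{"claw":0,"travel":[1.4,4.7,146],"twist":0},{"claw":255,"travel":[1.4,4.7,146],"twist":0},{"claw":255,"travel":[1.4,4.7,146],"twist":0},{"claw":255,"travel":[1.4,4.7,146],"twist":0},{"claw":255,"travel":[1.4,4.7,146],"twist":0},{"claw":255,"travel":[1.4,4.7,146],"twist":0},{"claw":255,"travel":[1.4,4.7,146],"twist":0},{"claw":255,"travel":[1.4,4.7,146],"twist":0},{"claw":255,"travel":[1.4,4.7,146],"twist":0},{"claw":255,"travel":[1.4,4.7,146],"twist":0},{"claw":255,"travel":[1.4,4.7,146],"twist":0}])

```text
clock: 13.25
position: [537.1, 377.6, 147.2]
orientation: [-0.162, 0.987, -0.0, 0.002]
contact_force: [-0.2, -1.3, 5.9]
grip_width: 11.1
```

```bash
python3 st.py
```

```text
13.25 [537.1 377.6 147.2] q [ 0.4894  0.5242  0.1112  1.1541 -0.0015  0.1631] zax [ 3.9e-03  4.0e-04 -1.0e+00] yaw -161.31 F [-0.2 -1.3  5.9] w 11.1
```

Emit:
jog_arm(force=60, steps=[{"claw":255,"travel":[0,0,-15],"twist":0},{"claw":255,"travel":[0,0,-40],"twist":0},{"claw":255,"travel":[0,0,-68],"twist":0},{"claw":255,"travel":[1,-12,-90],"twist":2},{"claw":255,"travel":[3,-35,-93],"twist":5},{"claw":255,"travel":[5,-60,-93],"twist":8},{"claw":255,"travel":[7,-90,-93],"twist":11},{"claw":255,"travel":[9,-120,-93],"twist":14},{"claw":255,"travel":[11,-150,-93],"twist":17},{"claw":255,"travel":[13,-180,-93],"twist":20},{"claw":255,"travel":[15,-210,-93],"twist":23},{"claw":255,"travel":[17,-240,-93],"twist":26},{"claw":255,"travel":[20,-268,-93],"twist":29},{"claw":255,"travel":[22,-290,-93],"twist":32},{"claw":255,"travel":[23,-305,-93],"twist":33.7},{"claw":255,"travel":[23,-312,-93],"twist":33.7},{"claw":255,"travel":[23,-312,-93],"twist":33.7},{"claw":255,"travel":[23,-312,-93],"twist":33.7}])

```text
clock: 14.75
position: [614.5, 75.2, 239.5]
orientation: [0.13, 0.992, 0.0, 0.001]
contact_force: [0.1, 0.2, -2.6]
grip_width: 10.7
```

```bash
python3 st.py
python3 - <<'E'
from h import *
im,d,P=shot("wrist"); cv2.imwrite("pics/w4.png",im); np.savez("w4.npz",im=im,d=d,K=P[0],D=P[1],T=P[2])
X=cloud(d,P); T=P[2]; s=bot.get_state(); M=R.from_quat(s["orientation"]).as_matrix(); L=(X-s["position"])@M
for lo,hi in((25,40),):
    m=(L[...,2]>lo)&(L[...,2]<hi)&(abs(L[...,0])<60)&(abs(L[...,1])<40); print(m.sum(),cv2.minAreaRect(L[m][:,:2].astype(np.float32)),L[m][:,2].min(),np.median(L[m],0))
E
```

```text
14.75 [614.5  75.2 239.5] q [-9.8000e-03  4.2800e-01  1.9690e-01  1.3375e+00  1.0000e-04  2.5070e-01] zax [ 2.2e-03  1.0e-04 -1.0e+00] yaw 165.07 F [ 0.1  0.2 -2.6] w 10.7
809 ((27.46377944946289, 1.043550968170166), (26.453277587890625, 11.548954963684082), 0.5716729164123535) 25.02980202752475 [27.79794473  0.65904734 28.81414532]
```

View pics/w4.png

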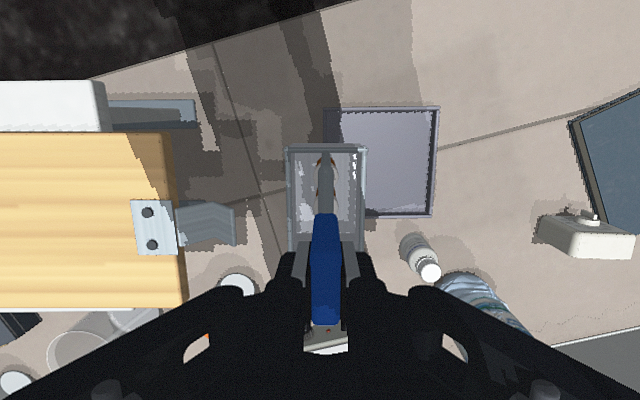

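The picture shows the basket held square to the board, with the hook at about (208,225) in line with it. I move it in over the hook and lower it.

Emit:
jog_arm(steps=[{"claw":255,"travel":[-0.7,-12,0],"twist":0},{"claw":255,"travel":[-0.7,-30,0],"twist":0},{"claw":255,"travel":[-0.7,-48,0],"twist":0},{"claw":255,"travel":[-0.7,-62,0],"twist":0},{"claw":255,"travel":[-0.7,-70,0],"twist":0},{"claw":255,"travel":[-0.7,-70,0],"twist":0},{"claw":255,"travel":[-0.7,-70,8],"twist":0},{"claw":255,"travel":[-0.7,-70,16],"twist":0},{"claw":255,"travel":[-0.7,-70,22],"twist":0},{"claw":255,"travel":[-0.7,-70,26],"twist":0},{"claw":255,"travel":[-0.7,-70,29],"twist":0},{"claw":255,"travel":[-0.7,-70,29],"twist":0},{"claw":255,"travel":[-0.7,-70,29],"twist":0}])

```text
clock: 15.88
position: [597.2, 6.9, 210.5]
orientation: [0.13, 0.991, 0.0, 0.001]
contact_force: [0.5, 0.1, -2.2]
grip_width: 11.1
```

```bash
python3 st.py
python3 - <<'E'
from h import *
im,d,P=shot("wrist"); cv2.imwrite("pics/w5.png",im[80:330,60:460].repeat(2,0).repeat(2,1))
E
```

```text
15.88 [597.2   6.9 210.5] q [-1.2480e-01  3.9650e-01  6.6900e-02  1.2389e+00  1.0000e-04  1.3690e-01] zax [ 2.2e-03 -2.0e-04 -1.0e+00] yaw 165.0 F [ 0.5  0.1 -2.2] w 11.1
```

View pics/w5.png

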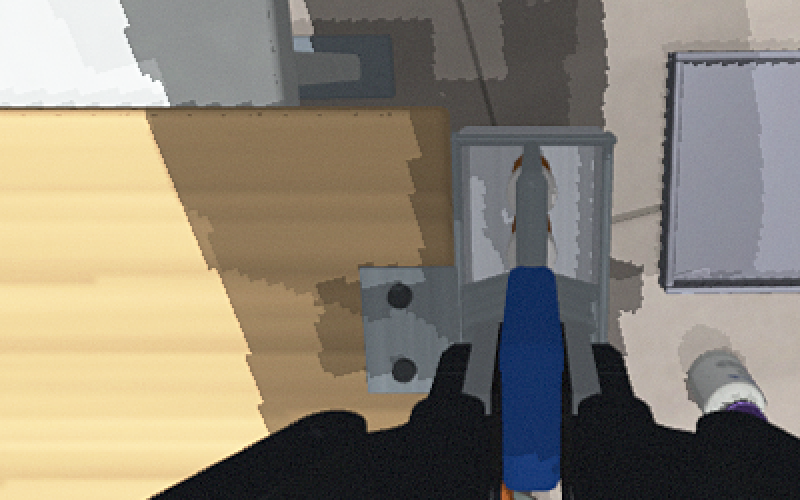

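The bar sits over the middle of the trough, seen at about (530,280) in the crop, and nothing touches yet. I lower the last few mm.

Emit:
jog_arm(steps=[{"claw":255,"travel":[0,0,1.5],"twist":0},{"claw":255,"travel":[0,0,3],"twist":0},{"claw":255,"travel":[0,0,3.5],"twist":0},{"claw":255,"travel":[0,0,3.5],"twist":0}])

```text
clock: 16.27
position: [597.5, 6.5, 207.9]
orientation: [0.131, 0.991, -0.0, 0.002]
contact_force: [-4.1, -1.0, 8.8]
grip_width: 11.0
```

Emit:
jog_arm(steps=[{"claw":200,"travel":[0,0,0],"twist":0},{"claw":150,"travel":[0,0,0],"twist":0},{"claw":110,"travel":[0,0,0],"twist":0},{"claw":110,"travel":[0,0,0],"twist":0},{"claw":110,"travel":[0,0,0],"twist":0},{"claw":110,"travel":[0,0,-8],"twist":0},{"claw":110,"travel":[0,0,-25],"twist":0},{"claw":110,"travel":[0,0,-50],"twist":0},{"claw":60,"travel":[0,0,-85],"twist":0},{"claw":0,"travel":[0,0,-110],"twist":0},{"claw":0,"travel":[0,0,-110],"twist":0}])

```text
clock: 17.18
position: [598.0, 6.7, 322.5]
orientation: [0.131, 0.991, 0.0, 0.005]
contact_force: [0.8, -0.7, -0.1]
grip_width: 82.5
```

```bash
python3 st.py
python3 - <<'E'
from h import *
im,d,P=shot("wrist"); cv2.imwrite("pics/w6.png",im); np.savez("w6.npz",im=im,d=d,K=P[0],D=P[1],T=P[2])
X=cloud(d,P); hsv=cv2.cvtColor(im,cv2.COLOR_BGR2HSV).astype(int); H,S,V=[hsv[...,i] for i in range(3)]
g=np.array([0.2588,0.9659]); n=np.array([0.9659,-0.2588])
b=(abs(H-112)<15)&(S>140)&(X[...,2]>180)&(X[...,2]<260); p=X[b]
print("tab",cv2.minAreaRect(p[p[:,2]>222][:,:2].astype(np.float32)),p[:,2].max(), "s,t", np.median(p[p[:,2]>222],0)[:2]@g,np.median(p[p[:,2]>222],0)[:2]@n)
top=(X[...,2]>178)&(X[...,2]<190)&(S>50)&(V>60); q=X[top]; s=q[:,:2]@g; t=q[:,:2]@n
print("board z",np.median(q[:,2]),"s max",np.percentile(s,99.5),"t",np.percentile(t,[.5,99.5]))
for lo in range(-40,140,20):
    k=(s>lo)&(s<lo+20)
    if k.sum()>50: print(lo,t[k].min().round(1),t[k].max().round(1),np.median(q[k,2]).round(1))
E
```

```text
17.18 [598.    6.7 322.5] q [-0.1251  0.383   0.3469  1.5254  0.      0.1368] zax [ 0.0092 -0.0011 -1.    ] yaw 164.99 F [ 0.8 -0.7 -0.1] w 82.5
tab ((596.455078125, 7.744362831115723), (10.796285629272461, 31.38306999206543), 74.8062973022461) 229.68327829046564 s,t 161.8570234783786 573.2115148769302
board z 184.2432827567415 s max 141.0032076438967 t [519.8033346  627.59978813]
-40 519.0 629.6 184.6
-20 519.7 628.3 184.3
0 519.7 628.2 184.2
20 519.7 628.7 184.2
40 519.7 628.3 184.2
60 519.7 628.4 184.2
80 519.8 628.3 184.2
100 519.8 628.6 184.1
120 519.8 628.3 184.1
```

View pics/w6.png

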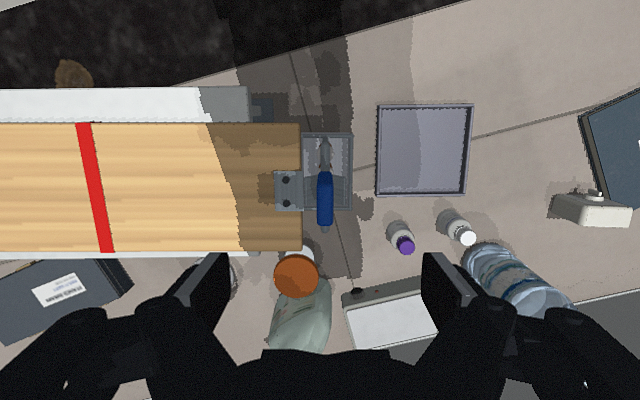

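The basket hangs upright in the hook: tab at (325,198), 0.6 mm off along the board from where the hook point should be. The board has not moved. Next I go to the board grip.

Emit:
jog_arm(steps=[{"claw":0,"travel":[0.8,-20,0],"twist":0},{"claw":0,"travel":[0.8,-55,0],"twist":0},{"claw":0,"travel":[0.8,-95,0],"twist":0},{"claw":0,"travel":[0.8,-135,0],"twist":0},{"claw":0,"travel":[0.8,-175,0],"twist":0},{"claw":0,"travel":[0.8,-215,0],"twist":0},{"claw":0,"travel":[0.8,-255,0],"twist":0},{"claw":0,"travel":[0.8,-295,0],"twist":0},{"claw":0,"travel":[0.8,-330,0],"twist":0},{"claw":0,"travel":[0.8,-350,0],"twist":0},{"claw":0,"travel":[0.8,-355,0],"twist":0},{"claw":0,"travel":[0.8,-355,0],"twist":0},{"claw":0,"travel":[0.8,-355,20],"twist":0},{"claw":0,"travel":[0.8,-355,50],"twist":0},{"claw":0,"travel":[0.8,-355,50],"twist":0},{"claw":0,"travel":[0.8,-355,50],"twist":0}])

```text
clock: 18.57
position: [504.2, -334.2, 266.6]
orientation: [0.13, 0.992, 0.001, 0.0]
contact_force: [-0.0, -0.1, 0.4]
grip_width: 85.2
```

```bash
python3 st.py
python3 - <<'E'
from h import *
im,d,P=shot("wrist"); cv2.imwrite("pics/w7.png",im); np.savez("w7.npz",im=im,d=d,K=P[0],D=P[1],T=P[2])
X=cloud(d,P); hsv=cv2.cvtColor(im,cv2.COLOR_BGR2HSV).astype(int); H,S,V=[hsv[...,i] for i in range(3)]
g=np.array([0.2588,0.9659]); n=np.array([0.9659,-0.2588])
st=np.stack([X[...,:2]@g,X[...,:2]@n],-1)
m=(abs(st[...,0]+194)<30)&(abs(st[...,1]-575)<45)&(X[...,2]>222)&(X[...,2]<236); q=st[m]
print("grip",m.sum(),np.percentile(q,[1,99],axis=0).round(1),np.median(X[m][:,2]))
top=(X[...,2]>174)&(X[...,2]<192); red=top&((H<6)|(H>174))&(S>150)&(V>120); print("red s",np.median(st[red],0),red.sum())
s=bot.get_state(); print("tcp s,t",s["position"][:2]@g,s["position"][:2]@n)
E
```

```text
18.57 [ 504.2 -334.2  266.6] q [-0.7207  0.4006  0.2251  1.3959  0.0015 -0.4601] zax [ 5.0e-04  1.6e-03 -1.0e+00] yaw 165.07 F [-0.  -0.1  0.4] w 85.2
grip 2652 [[-199.8  544.6]
 [-186.1  602.2]] 229.84582060345264
red s [-28.25399096 568.85134448] 2881
tcp s,t -192.88967970143747 574.1813936674292
```

Emit:
jog_arm(force=60, steps=[{"claw":0,"travel":[0,0,25],"twist":0},{"claw":0,"travel":[0,0,50],"twist":0},{"claw":0,"travel":[0,0,62],"twist":0},{"claw":0,"travel":[0,0,62],"twist":0},{"claw":120,"travel":[0,0,62],"twist":0},{"claw":180,"travel":[0,0,62],"twist":0},{"claw":255,"travel":[0,0,62],"twist":0},{"claw":255,"travel":[0,0,62],"twist":0},{"claw":255,"travel":[0,0,62],"twist":0},{"claw":255,"travel":[0,0,62],"twist":0},{"claw":255,"travel":[0,0,62],"twist":0},{"claw":255,"travel":[0,0,62],"twist":0},{"claw":255,"travel":[0,0,62],"twist":0},{"claw":255,"travel":[0,0,62],"twist":0}])

```text
clock: 19.78
position: [504.6, -336.2, 205.5]
orientation: [0.131, 0.991, -0.0, 0.002]
contact_force: [-0.8, 0.2, 5.1]
grip_width: 13.2
```

```bash
python3 st.py
cat > chk.py <<'E'
import sys
from h import *
g=np.array([0.2588,0.9659]); n=np.array([0.9659,-0.2588])
for c in("top","scene","wrist"):
    im,d,P=shot(c); cv2.imwrite(f"pics/{sys.argv[1]}_{c}.png",im); X=cloud(d,P); st=np.stack([X[...,:2]@g,X[...,:2]@n],-1)
    hsv=cv2.cvtColor(im,cv2.COLOR_BGR2HSV).astype(int); H,S,V=[hsv[...,i] for i in range(3)]
    ok=(abs(st[...,1]-575)<60)&(st[...,0]>-260)&(st[...,0]<320)
    red=ok&(X[...,2]>174)&(X[...,2]<194)&((H<6)|(H>174))&(S>130)&(V>60)
    if red.any():
        v,u=np.nonzero(red); q=onplane(np.c_[u,v],184,P)[:,:2]; S_,T_=q@g,q@n; k=np.polyfit(T_,S_,1); print(c,"red s at t=575",(np.polyval(k,575)).round(2),"slope deg",np.degrees(np.arctan(k[0])).round(2))
    w=ok&(X[...,2]>172)&(X[...,2]<198)&(H>8)&(H<28)&(S>50)
    if w.sum()>500:
        A=np.c_[st[w],np.ones(w.sum())]; k=np.linalg.lstsq(A,X[w][:,2],rcond=None)[0]; print(c,"board z slope along s deg",np.degrees(k[0]).round(2),"t",np.degrees(k[1]).round(2),"z",np.median(X[w][:,2]).round(1),"s range",np.percentile(st[w][:,0],[.5,99.5]).round(1))
    b=ok&(abs(H-112)<15)&(S>140)&(X[...,2]>185)&(X[...,2]<240)
    if b.sum()>15: print(c,"tab s,t,z",np.median(st[b],0).round(1),X[b][:,2].max().round(1))
E
python3 chk.py a
```

```text
19.78 [ 504.6 -336.2  205.5] q [-7.2250e-01  4.1350e-01  8.0800e-02  1.2352e+00  1.2000e-03 -4.6050e-01] zax [ 0.003 -0.001 -1.   ] yaw 164.99 F [-0.8  0.2  5.1] w 13.2
top red s at t=575 -28.85 slope deg -0.13
top board z slope along s deg -0.02 t 0.03 z 183.8 s range [-215.4  138.8]
top tab s,t,z [161.2 574.6] 231.9
scene board z slope along s deg 0.21 t 0.17 z 182.7 s range [-221.4  -81.3]
scene tab s,t,z [154.9 569.2] 230.7
wrist red s at t=575 -35.79 slope deg 6.99
wrist board z slope along s deg -0.06 t 0.23 z 184.1 s range [-216.5  -36. ]
wrist tab s,t,z [-195.5  551.5] 239.4
```

The board is gripped and flat. The red band is at s ≈ -28.7 in both cameras and the riser edge at s ≈ 99.9, so I slide it about 128.6 mm, pressing lightly.

Emit:
jog_arm(steps=[{"claw":255,"travel":[0,1,0.4],"twist":0},{"claw":255,"travel":[0,4,0.5],"twist":0},{"claw":255,"travel":[0.1,8,0.5],"twist":0},{"claw":255,"travel":[0.2,13,0.5],"twist":0},{"claw":255,"travel":[0.2,18,0.5],"twist":0},{"claw":255,"travel":[0.3,24,0.5],"twist":0},{"claw":255,"travel":[0.4,30,0.5],"twist":0},{"claw":255,"travel":[0.4,36,0.5],"twist":0},{"claw":255,"travel":[0.5,42,0.5],"twist":0},{"claw":255,"travel":[0.6,48,0.5],"twist":0},{"claw":255,"travel":[0.7,54,0.5],"twist":0},{"claw":255,"travel":[0.7,60,0.5],"twist":0},{"claw":255,"travel":[0.8,66,0.5],"twist":0},{"claw":255,"travel":[0.9,71,0.5],"twist":0},{"claw":255,"travel":[0.9,75,0.5],"twist":0},{"claw":255,"travel":[1,78,0.5],"twist":0},{"claw":255,"travel":[1,80,0.5],"twist":0},{"claw":255,"travel":[1,80,0.5],"twist":0}])

```text
clock: 21.43
position: [524.7, -259.1, 205.5]
orientation: [0.131, 0.991, -0.001, 0.002]
contact_force: [-0.3, -3.7, 8.5]
grip_width: 13.3
```

```bash
python3 st.py; python3 chk.py b
```

```text
21.43 [ 524.7 -259.1  205.5] q [-5.9790e-01  3.7580e-01  2.0100e-02  1.2104e+00 -1.0000e-04 -3.3570e-01] zax [ 0.0038 -0.0027 -1.    ] yaw 164.98 F [-0.3 -3.7  8.5] w 13.3
top red s at t=575 50.62 slope deg -0.01
top board z slope along s deg 0.03 t 0.02 z 183.9 s range [-129.8  217.7]
top tab s,t,z [239.2 574.2] 230.4
scene board z slope along s deg 0.13 t 0.34 z 182.5 s range [-140.3   19.4]
scene tab s,t,z [236.7 562. ] 232.6
wrist red s at t=575 43.84 slope deg 6.83
wrist board z slope along s deg -0.06 t 0.2 z 184.1 s range [-136.9   43.7]
wrist tab s,t,z [-114.4  554.9] 240.0
```

Emit:
jog_arm(steps=[{"claw":255,"travel":[0,1,0],"twist":0},{"claw":255,"travel":[0,4,0],"twist":0},{"claw":255,"travel":[0.1,8,0],"twist":0},{"claw":255,"travel":[0.2,13,0],"twist":0},{"claw":255,"travel":[0.2,18,0.1],"twist":0},{"claw":255,"travel":[0.3,23,0.2],"twist":0},{"claw":255,"travel":[0.4,28,0.3],"twist":0},{"claw":255,"travel":[0.4,33,0.3],"twist":0},{"claw":255,"travel":[0.5,38,0.3],"twist":0},{"claw":255,"travel":[0.5,43,0.3],"twist":0},{"claw":255,"travel":[0.6,46,0.3],"twist":0},{"claw":255,"travel":[0.6,48,0.3],"twist":0},{"claw":255,"travel":[0.6,49.2,0.3],"twist":0},{"claw":255,"travel":[0.6,49.2,0.3],"twist":0},{"claw":255,"travel":[0.6,49.2,0.3],"twist":0}])

```text
clock: 22.83
position: [537.0, -211.9, 205.5]
orientation: [0.131, 0.991, -0.001, 0.002]
contact_force: [-0.9, -5.7, 12.4]
grip_width: 13.1
```

```bash
python3 st.py; python3 chk.py c
python3 - <<'E'
import cv2,numpy as np
a=cv2.imread("pics/c_top.png")[150:300,230:470]; b=cv2.imread("pics/c_scene.png")[190:340,230:430]
cv2.imwrite("pics/c_both.png",np.vstack([cv2.resize(a,(480,300),interpolation=3),cv2.resize(b,(480,300),interpolation=3)]))
E
```

```text
22.83 [ 537.  -211.9  205.5] q [-5.1670e-01  3.6180e-01 -2.1000e-03  1.2016e+00 -6.0000e-04 -2.5420e-01] zax [ 0.0043 -0.0031 -1.    ] yaw 164.96 F [-0.9 -5.7 12.4] w 13.1
top red s at t=575 99.49 slope deg -0.01
top board z slope along s deg -0.03 t -0.04 z 183.8 s range [-63.  266.9]
top tab s,t,z [287.1 574.6] 231.9
scene board z slope along s deg 0.08 t 0.03 z 182.6 s range [-93.5  84.4]
wrist red s at t=575 92.61 slope deg 6.98
wrist board z slope along s deg -0.07 t 0.2 z 184.1 s range [-88.   92.4]
wrist tab s,t,z [-66.  554.9] 239.8
```

View pics/c_both.png

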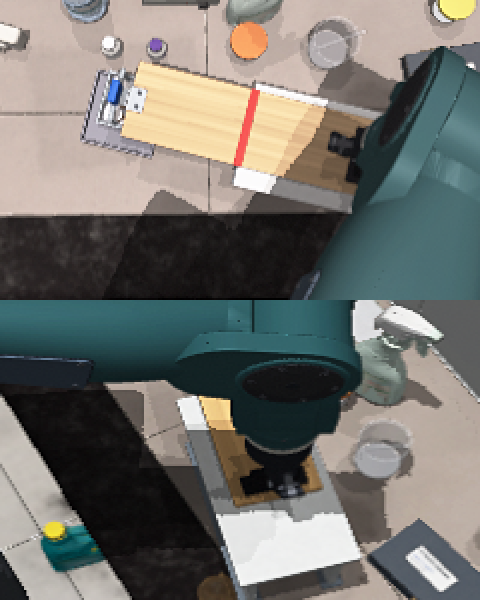

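Run:
```python
from h import *
g=np.array([0.2588,0.9659]); n=np.array([0.9659,-0.2588])
def edge(im,d,P,name):
    G=cv2.cvtColor(im,cv2.COLOR_BGR2GRAY).astype(np.float32); out=[]
    for t in list(np.arange(498,517,2))+list(np.arange(631,642,2)):
        s=np.arange(85,116,.25); Q=np.c_[s[:,None]*g+t*n,np.full(len(s),170)]; uv=proj(Q,P).astype(np.float32)
        I=cv2.GaussianBlur(cv2.remap(G,uv[:,0],uv[:,1],cv2.INTER_LINEAR),(1,9),0).ravel(); D=-np.diff(I); k=D.argmax()
        if D[k]>1.0: out.append((t,s[k]))
    o=np.array(out); print(name,o.round(1).tolist())
    if len(o)>4: k=np.polyfit(o[:,0],o[:,1],1); print("edge at 575:",np.polyval(k,575).round(2),"deg",np.degrees(k[0]).round(2))
for f in("top0","w2","w6"):
    z=np.load(f+".npz"); edge(z["im"],z["d"],(z["K"],z["D"],z["T"]),f)
P=pose("top"); edge(cv2.imread("pics/c_top.png"),None,P,"top now")
```

```text
top0 [[498.0, 97.8], [500.0, 98.5], [502.0, 98.5], [504.0, 97.8], [506.0, 97.5], [508.0, 97.8], [510.0, 98.2], [512.0, 98.8], [514.0, 98.8], [516.0, 99.0], [631.0, 99.5], [633.0, 99.5], [635.0, 100.0], [637.0, 99.8], [639.0, 100.0], [641.0, 100.2]]
edge at 575: 99.09 deg 0.72
w2 [[498.0, 101.2], [500.0, 101.5], [502.0, 101.2], [504.0, 101.2], [506.0, 101.5], [508.0, 99.2], [510.0, 99.2], [512.0, 99.5], [514.0, 99.5], [516.0, 99.2], [631.0, 100.8], [633.0, 100.8], [635.0, 100.8], [637.0, 100.8], [639.0, 100.5], [641.0, 90.5]]
edge at 575: 99.61 deg -0.69
w6 [[498.0, 97.8], [500.0, 99.2], [502.0, 99.0], [504.0, 99.0], [506.0, 98.0], [508.0, 99.2], [510.0, 99.0], [512.0, 99.5], [514.0, 98.2], [516.0, 99.2], [631.0, 86.2], [633.0, 87.0], [635.0, 89.8], [637.0, 90.5], [639.0, 91.2], [641.0, 93.2]]
edge at 575: 94.02 deg -3.99
top now [[498.0, 97.8], [500.0, 98.5], [502.0, 98.5], [504.0, 98.2], [506.0, 97.8], [508.0, 97.8], [510.0, 98.2], [512.0, 98.8], [514.0, 99.5], [516.0, 99.0], [631.0, 92.5], [633.0, 99.8], [635.0, 100.0], [637.0, 99.8], [639.0, 100.0], [641.0, 100.2]]
edge at 575: 98.58 deg 0.19
```

The band (99.5–99.7) and the edge (99.1–100.0) agree within about 0.5 mm. The board is flat and the press is steady, so I hand in.

```bash
python3 - <<'E'
from plant import bot
print(bot.hand_in())
E
python3 st.py
```

```text
the job is handed in; nothing more can be done
None
the job is handed in; nothing more can be done
```

The basket hangs by its bar in the hook with the gripper off it. I slid the board out about 128 mm and handed in at about 23 s, still gripping the board and pressing it down with about 12 N.

**Last checks, made just before handing in:**
- **Red band over the edge:** the band sits at 99.5–99.7 mm along the board's direction. The edge reads 99.1 mm in the top camera and about 99.9 mm in the wrist camera, so they agree within about 0.5 mm. The later wrist pictures were partly blocked and gave inconsistent values for both, so I left those out.
- **Board flat:** its slope along its length measured under 0.1°.
- **Basket over the dish:** it hangs upright over the drip dish. I estimate it is about 9 mm off the dish's centre, because the board already sat about 6 mm to one side of the riser's centre line and I slid it straight.
- **Cup and vials:** they look untouched in the last top picture.

**What went wrong:** the first jog call was refused. Joint 6 then reached its limit on the way to the basket and tilted the tool by 1.8°. I removed the tilt at the opposite limit before gripping anything, which cost about 6 s.

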